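Feed the long sample tubes into the tube reader's V-trough

TASK

Ease the two long sample tubes out of the leaning foam tray and tip each one, round end first, into the open upper part of the tube reader's sloping V-trough, so that both slide down and come to lie in line along the fold, the first against the end stop and the second against the first, caps uphill. Then press the reader's start button and let it go. Leave the short tubes in the tray and the other things on the bench where they are, and do not let a long tube land on the bench.

Things in the scene. Friction and masses are not known exactly. Their poses are not given: they have to be found in the camera images.
- tube_a_mid (a point): Long screw-cap tube: clear plastic, paper label, ridged red cap. 107 mm long; barrel 16 mm diameter, round closed end; cap 18 mm diameter over the last 22 mm; about 20 g. Point: on its axis, half-way (53.5 mm from either end); z axis from the round end to the cap. It starts 50 mm deep in a hole of the leaning foam tray, 57 mm showing (short tubes: 32 mm); which hole changes.
- tube_b_mid (a point): The other long tube, the same in every way as tube_a; same point and axes. The foam grips each tube: a pull of about 4 N along its axis draws it out (small wiggles help).
- tube_a_cap (a point): The middle of tube_a's cap, on the axis, 11 mm below the cap's top (96 mm from the round end); axes as for the tube.
- tube_b_cap (a point): The same point on tube_b.
- short_a_mid (a point): A short sample tube, same diameters and cap but 82 mm long; it stays in the foam tray. This point is half-way along its axis (41 mm from either end); z axis towards the cap.
- short_b_mid (a point): The other short tube, the same.
- rack: Two-tier steel stand, fixed, 216 mm wide; front = its -x side, to the robot. Its white foam tray (200 by 85 mm face) leans to the front: tubes stand square to the face, 35 degrees from vertical, along (-0.574, 0, 0.819) in this frame. Origin on the bench, 85 mm under the middle of the tray's upper row of four holes, 46 mm apart along y, all filled. Lower row (32 mm down the slope): empty.
- shelf_edge (a point): Middle of the lower front edge of the stand's upper, loaded shelf, 197 mm above the bench; the shelf goes 146 mm back from it and its load of tubes stands to 291 mm above the bench. The edge is 30 mm behind the long tubes' caps (horizontally), so it is in the way of a gripper straight down; along the tubes' lean the way is free.
- trough: The reader's V-trough, fixed: polished, slippery steel angle, 300 mm long, two flat walls 90 degrees apart, 30 mm wide (edges 21 mm above the fold, 42 mm apart) and 3 mm thick, sloping 32 degrees down away from the robot. Origin on the fold at the lower end, at the end stop's face. x: along the fold, downhill; y: across; z: up, square to the fold. The fold runs from x = -300 mm to 0.
- trough_upper (a point): The fold's open upper end, near the robot, 214 mm above the bench. A lying tube's axis is 11 to 13 mm above the fold. A tube with its round end set in the fold and its cap leaning back uphill falls over uphill onto the fold when let go, then slides down to the stop (or the tube before it) by itself.
- scan_head (a point): Middle of the underside of the reader's black scan head (46 mm along the trough, 56 mm wide, 34 mm high), which hangs over the trough's lower end, 48 mm from the stop, 60 mm above the fold, on a post that stands on the -y side.
- start (a joint): The start button's travel, m: 0 up, 0.006 fully down (about 5 N); springs back.
- start_top (a point): Middle of the top of the start button: round, grey, 26 mm diameter, on the near end of the reader's white console, 98 mm from the trough on its -y side. Pressed straight down. Its top is 72 mm above the bench, 22 mm above the console.
- marker: A marker pen, 140 mm long, 13 mm thick, lying on the bench between rack and reader: a bystander. Origin under its middle.
- handscanner: A white hand-held barcode scanner lying on its side, about 105 by 140 mm, 45 mm high: a bystander. Origin under the middle of its head.
- jar: A clear specimen jar with a white lid, 56 mm diameter, 70 mm high: a bystander. Origin under its middle.
- wellrack: An orange rack with six holes, 85 by 130 by 30 mm: a bystander. Origin under its middle.
- mouse: A black computer mouse on a blue mouse mat: a bystander. Origin under its middle.

How it is judged (in metres and radians):
On the way, in this order (a step that is already met when the one before it is completed fails the run):
1. one long tube is drawn clear of the foam tray (distance of any of tube_a_mid, tube_b_mid from where it was at the start of the episode above 0.06 m), for 0.1 s.
2. one long tube lies along the trough's fold against the end stop, cap uphill, let go (((x of tube_a_mid in the frame of trough between -0.061 and -0.046 m and y of tube_a_mid in the frame of trough between -0.006 and 0.006 m and z of tube_a_mid in the frame of trough below 0.018 m and x of tube_a_cap in the frame of trough below -0.085 m and angle between the z axis of tube_a_mid and the x axis of trough, either way round below 0.12 rad and linear speed of tube_a below 0.02 m/s and contact force between tube_a and the fingers below 0.05 N) or (x of tube_b_mid in the frame of trough between -0.061 and -0.046 m and y of tube_b_mid in the frame of trough between -0.006 and 0.006 m and z of tube_b_mid in the frame of trough below 0.018 m and x of tube_b_cap in the frame of trough below -0.085 m and angle between the z axis of tube_b_mid and the x axis of trough, either way round below 0.12 rad and linear speed of tube_b below 0.02 m/s and contact force between tube_b and the fingers below 0.05 N))), for 0.2 s.
3. both long tubes lie in line along the fold, nose to tail from the stop, caps uphill, let go (((x of tube_a_mid in the frame of trough between -0.061 and -0.046 m and y of tube_a_mid in the frame of trough between -0.006 and 0.006 m and z of each of tube_a_mid, tube_b_mid in the frame of trough below 0.018 m and x of tube_a_cap in the frame of trough below -0.085 m and angle between the z axis of each of tube_a_mid, tube_b_mid and the x axis of trough, either way round below 0.12 rad and x of tube_b_mid in the frame of trough between -0.172 and -0.152 m and y of tube_b_mid in the frame of trough between -0.006 and 0.006 m and x of tube_b_cap in the frame of trough below -0.19 m) or (x of tube_b_mid in the frame of trough between -0.061 and -0.046 m and y of tube_b_mid in the frame of trough between -0.006 and 0.006 m and z of each of tube_b_mid, tube_a_mid in the frame of trough below 0.018 m and x of tube_b_cap in the frame of trough below -0.085 m and angle between the z axis of each of tube_b_mid, tube_a_mid and the x axis of trough, either way round below 0.12 rad and x of tube_a_mid in the frame of trough between -0.172 and -0.152 m and y of tube_a_mid in the frame of trough between -0.006 and 0.006 m and x of tube_a_cap in the frame of trough below -0.19 m)) and linear speed of each of tube_a, tube_b below 0.02 m/s and contact force between each of tube_a, tube_b and the fingers below 0.05 N), for 0.2 s.
4. the start button is pressed while both tubes lie there (((x of tube_a_mid in the frame of trough between -0.061 and -0.046 m and y of tube_a_mid in the frame of trough between -0.006 and 0.006 m and z of each of tube_a_mid, tube_b_mid in the frame of trough below 0.018 m and x of tube_a_cap in the frame of trough below -0.085 m and angle between the z axis of each of tube_a_mid, tube_b_mid and the x axis of trough, either way round below 0.12 rad and x of tube_b_mid in the frame of trough between -0.172 and -0.152 m and y of tube_b_mid in the frame of trough between -0.006 and 0.006 m and x of tube_b_cap in the frame of trough below -0.19 m) or (x of tube_b_mid in the frame of trough between -0.061 and -0.046 m and y of tube_b_mid in the frame of trough between -0.006 and 0.006 m and z of each of tube_b_mid, tube_a_mid in the frame of trough below 0.018 m and x of tube_b_cap in the frame of trough below -0.085 m and angle between the z axis of each of tube_b_mid, tube_a_mid and the x axis of trough, either way round below 0.12 rad and x of tube_a_mid in the frame of trough between -0.172 and -0.152 m and y of tube_a_mid in the frame of trough between -0.006 and 0.006 m and x of tube_a_cap in the frame of trough below -0.19 m)) and value of joint start above 0.004 m), for 0.05 s.
At the end, for the whole second after the job is handed in: Both long tubes at rest along the fold (within 0.12 rad; middle within 6 mm sideways, under 18 mm above the fold), caps uphill, one with its middle 46 to 61 mm from the stop, the other 152 to 172 mm; start button pressed 4 mm or more after that, and up again (under 1.5 mm) (((x of tube_a_mid in the frame of trough between -0.061 and -0.046 m and y of tube_a_mid in the frame of trough between -0.006 and 0.006 m and z of each of tube_a_mid, tube_b_mid in the frame of trough below 0.018 m and x of tube_a_cap in the frame of trough below -0.085 m and angle between the z axis of each of tube_a_mid, tube_b_mid and the x axis of trough, either way round below 0.12 rad and x of tube_b_mid in the frame of trough between -0.172 and -0.152 m and y of tube_b_mid in the frame of trough between -0.006 and 0.006 m and x of tube_b_cap in the frame of trough below -0.19 m) or (x of tube_b_mid in the frame of trough between -0.061 and -0.046 m and y of tube_b_mid in the frame of trough between -0.006 and 0.006 m and z of each of tube_b_mid, tube_a_mid in the frame of trough below 0.018 m and x of tube_b_cap in the frame of trough below -0.085 m and angle between the z axis of each of tube_b_mid, tube_a_mid and the x axis of trough, either way round below 0.12 rad and x of tube_a_mid in the frame of trough between -0.172 and -0.152 m and y of tube_a_mid in the frame of trough between -0.006 and 0.006 m and x of tube_a_cap in the frame of trough below -0.19 m)) and linear speed of each of tube_a, tube_b below 0.02 m/s and value of joint start below 0.0015 m); the robot touches nothing.
It fails at once if a short tube in the tray is pulled or shifted by more than 10 mm (distance of any of short_a_mid, short_b_mid from where it was at the start of the episode above 0.01 m).
It fails at once if a bystander on the bench is shifted by more than 30 mm (distance of any of marker, handscanner, jar, wellrack, mouse from where it was at the start of the episode above 0.03 m).
It fails at once if a long tube lands on the bench (contact force between any of tube_a, tube_b and table above 0.05 N).
It also fails if it takes over 67 s, if anything falls off the work surface, if the arm or the gripper's body presses on something with over 40 N, if the wrist force passes 120 N, or if a joint passes its speed limit or range.

ROBOT

A 6-joint arm with a two-finger parallel gripper is mounted at the origin on the work surface. World frame = base frame: x ahead of the robot, y to its left, z up, the work surface at z = 0. Lengths are in mm, angles in rad, forces in N, time in s.
With the tool pointing down it reaches from about 325 to 775 mm from the base axis. Payload 9.3 kg.
Tool frame: the origin (TCP) lies midway between the tips of the shut fingers; the grasp point (between the pads) lies 19 mm behind it (arm.pinch_z is the distance from the TCP to the grasp point, in mm); z points along the fingers, y is the line along which they close (so a half turn about z gives the same grasp; the last joint's range is limited). The gripper opens to 85 mm and grips with 20 to 120 N. Pads are 22 mm wide; open, the fingers measure 114 mm over their backs; the gripper's body (76 mm by 85 mm) begins 54 mm behind the grasp point. The pads swing forward as they close: fully open they stand 13 mm farther back than shut.
Start: joints at [-1.273, 0.259, 0.021, 1.334, 0, 1.418], TCP at [239.62, -495.054, 231.279] pointing down, gripper open.
Joint ranges: [-3.04, 3.04], [-0.91, 1.82], [-1.04, 1.36], [-1.92, 1.95], [-1.52, 1.45], [-3.14, 3.14]. Speed limits (rad/s): [2.22, 2.22, 2.79, 3.14, 3.14, 3.14].

INTERFACE

Orientations are given as [roll, pitch, yaw] about the fixed x, y, z axes, in that order (R = Rz(yaw) Ry(pitch) Rx(roll)).
In Python, from plant import status, imaging, order, models, arm gives the robot as it stands. The module is installed in compiled form; this text tells all that it offers.
- The arm moves only by the tool arm_command, never from a script. Its arguments are lists of equal length, an entry for each row: "linear": the shift along the tool's x, y, z in mm, a list of three; "yaw": the turn about the tool's z in rad; "gripper": the opening, from 0 (shut) to 1 (fully open). A call has 1 to 20 rows; each row is the pose to reach, as a shift and turn from the pose commanded when the call began, along the tool's axes at that moment; what a row does not reach only later rows make up. A row lasts 1/12 s, in which the tool goes at most 41.7 mm and 7.16 degrees, less where a joint would pass 70% of its speed; a pose out of reach is approached as far as the arm can. A call with a gripper value outside its range is refused whole. The fingers move at their own pace and stop on an object; "force" is the grip in N (left out, the last holds). Time passes only in rows, so rows that repeat a pose let the fingers close. It gives the time, the measured TCP pose, the force, the opening and the grip force at its end, in the units of the state.
- status.sense(): the state, without advancing time (a new reading comes with each control period).
- imaging.grab_frame(name): name is "scene" or "top" or "wrist"; returns a dict with "img" (420x560x3 uint8, red, green, blue), "fov_y" (degrees; the focal length in pixels is half the picture's height over the tangent of half this angle, whatever the lens; pixels are square), "cx", "cy" (the principal point, pixels), "dist" ([k1, k2, p1, p2, k3] as OpenCV has them; the pictures are not rectified), "world_to_cam" (4x4, takes a point from world to camera coordinates). Camera axes: x right, y down, z forward; pixel columns grow to the right and rows downward; lengths in mm; the calibration is good to about 2 mm. A picture is of the moment at which its call begins. There is no depth.
- order.finish_job(): hands the job in; it is judged then, once.
Trained networks look in the newest picture that a camera, given by its name, has taken for a name from the list of things; names that differ only in an ending like _2 or _b are one class to them, and where a whole thing is asked for, a point or a joint stands for the part that bears it (a point fixed in the world has none). Each returns a list of dicts, best first, with "confidence" (0 to 1); they miss things now and then, are a little off and sometimes report something else, mostly with a low value. They report only what shows in the picture. A call takes as long as a camera call.
- models.spot_in(camera, thing): "box" ([centre column, centre row, width, height] as shares, 0 to 1, of the picture: columns of its width, rows of its height, round what is visible of it).
The state is a dict: "clock": time; "joint_positions": joint angles; "dq": joint speeds; "joint_torque": joint torques, N m; "eef_pos": TCP position; "tcp_rot": TCP orientation; "contact_force": force on the tool from outside, world axes, zero at the start; "moment": the same for the moment, N m; "opening": finger opening in mm; "gripper_force": force on a finger pad.
Only numpy, scipy, OpenCV 4.12 (cv2) and the standard library are available. Lean on these libraries where they do the work, as an engineer would, in place of code of your own. Each camera call takes 0.05 s, during which the arm holds its last target. There are 200 camera calls.

## Working session

There is one attempt and no reset: what is moved stays moved. The work goes in short steps, Python scripts to look and compute and a tool call to move; the robot and the scene stay as the last step left them, time stands still between calls to the robot, and variables do not carry over. Pictures are saved under pics/ and viewed, at most 10 in all, crops included, and the job is handed in when it is done.

Besides the shell and the picture viewer there is one more tool, called after "Emit:" as name([rows], argument=value, ...), one row to a line, values as JSON. arm_command: Moves the arm, as the interface text tells. Its arguments: {"type":"object","properties":{"linear":{"type":"array"},"yaw":{"type":"array"},"gripper":{"type":"array"},"force":{"type":"number"}},"required":["linear","yaw","gripper"]}

```bash
mkdir -p pics
cat > h.py <<'E'
import numpy as np, cv2
from plant import status, imaging, order, models, arm
def cam(f):
    fl=f["img"].shape[0]/2/np.tan(np.radians(f["fov_y"]/2))
    K=np.array([[fl,0,f["cx"]],[0,fl,f["cy"]],[0,0,1.]]); return K,np.array(f["dist"],float),np.array(f["world_to_cam"])
def proj(f,P):
    K,d,T=cam(f); P=np.atleast_2d(np.array(P,float))
    return cv2.projectPoints(P,cv2.Rodrigues(T[:3,:3])[0],T[:3,3],K,d)[0][:,0]
def ray(f,px):
    K,d,T=cam(f); u=cv2.undistortPoints(np.array([[px]],float),K,d)[0,0]
    R=T[:3,:3]; return -R.T@T[:3,3], R.T@np.array([u[0],u[1],1.])
def atz(f,px,z):
    o,v=ray(f,px); return o+v*(z-o[2])/v[2]
def tri(*fp):
    A=np.zeros((3,3));b=np.zeros(3)
    for f,p in fp:
        o,v=ray(f,p); v=v/np.linalg.norm(v); M=np.eye(3)-np.outer(v,v); A+=M;b+=M@o
    return np.linalg.solve(A,b)
E
python3 - <<'E'
from h import *
s=status.sense(); print({k:np.round(v,3).tolist() for k,v in s.items()}, arm.pinch_z)
for c in ["scene","top","wrist"]:
    f=imaging.grab_frame(c); cv2.imwrite(f"pics/{c}0.png",f["img"][:,:,::-1])
    print(c,np.round(np.linalg.inv(f["world_to_cam"])[:3],3).tolist(),f["fov_y"],f["cx"],f["cy"],f["dist"])
    if c!="wrist":
        for t in ["tube_a_mid","tube_a_cap","short_a_mid","rack","shelf_edge","trough","trough_upper","scan_head","start","start_top","marker"]:
            for r in models.spot_in(c,t)[:4]:
                b=np.array(r["box"])*[560,420,560,420]; print(t,np.round(b,1).tolist(),round(r["confidence"],2))
E
```

```text
{'clock': 0.0, 'joint_positions': [-1.273, 0.259, 0.021, 1.334, -0.0, 1.418], 'dq': [-0.001, 0.0, 0.001, -0.001, -0.001, 0.002], 'joint_torque': [-0.001, -55.564, 34.453, 0.014, -0.0, 0.0], 'eef_pos': [239.513, -494.78, 230.664], 'tcp_rot': [-3.14, -0.0, 0.451], 'contact_force': [-1.154, 1.078, -0.373], 'moment': [0.016, -0.019, 0.002], 'gripper_force': 0.0, 'opening': 85.448} 18.700000000000003
scene [[0.472, 0.755, -0.455, 1169.891], [0.882, -0.406, 0.241, -292.715], [-0.003, -0.515, -0.857, 1361.361]] 50.434993052987444 281.4689438963616 213.33087069288283 [0.03716992 0.         0.         0.         0.        ]
tube_a_mid [329.9, 233.7, 9.0, 20.4] 0.58
tube_a_cap [328.7, 230.4, 9.2, 17.0] 0.66
tube_a_cap [325.8, 301.4, 14.4, 25.1] 0.65
rack [363.6, 237.9, 104.7, 101.8] 0.6
shelf_edge [361.9, 235.9, 99.5, 99.4] 0.88
trough [209.6, 263.5, 44.0, 102.1] 0.88
trough_upper [211.0, 264.0, 40.7, 104.1] 0.96
scan_head [207.8, 265.1, 39.6, 105.2] 0.65
start [190.2, 261.5, 8.0, 5.9] 0.64
start_top [190.6, 262.1, 7.3, 6.2] 0.59
marker [273.3, 243.6, 23.3, 30.5] 0.62
marker [362.9, 238.0, 101
[... 254 characters left out ...]
84.0, 7.9, 15.8] 0.49
tube_a_mid [242.5, 175.1, 8.1, 13.1] 0.42
short_a_mid [210.1, 182.7, 6.4, 7.6] 0.62
rack [209.0, 161.5, 98.9, 100.0] 0.71
shelf_edge [209.9, 158.6, 104.1, 96.9] 0.82
trough [380.2, 195.8, 72.3, 79.1] 0.91
trough_upper [242.1, 176.4, 7.6, 11.3] 0.74
trough_upper [378.9, 195.5, 73.8, 76.7] 0.68
scan_head [170.0, 308.4, 24.4, 27.9] 0.65
scan_head [380.8, 195.2, 72.4, 80.6] 0.42
start_top [280.7, 126.5, 23.1, 27.1] 0.69
marker [293.7, 220.8, 6.6, 44.5] 0.45
wrist [[0.436, -0.862, -0.26, 307.403], [-0.9, -0.418, -0.126, -461.425], [0.0, 0.289, -0.957, 374.068]] 61.427338173870396 283.676385679844 208.3225849082181 [-0.02026396  0.          0.          0.          0.        ]
```

Run:
```python
import cv2
a=cv2.imread("pics/top0.png")[100:260,140:440]; cv2.imwrite("pics/topc.png",cv2.resize(a,None,fx=2.6,fy=2.6,interpolation=cv2.INTER_CUBIC))
a=cv2.imread("pics/scene0.png")[170:330,160:430]; cv2.imwrite("pics/scenec.png",cv2.resize(a,None,fx=2.9,fy=2.9,interpolation=cv2.INTER_CUBIC))
```

```text
(no output)
```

View pics/topc.png

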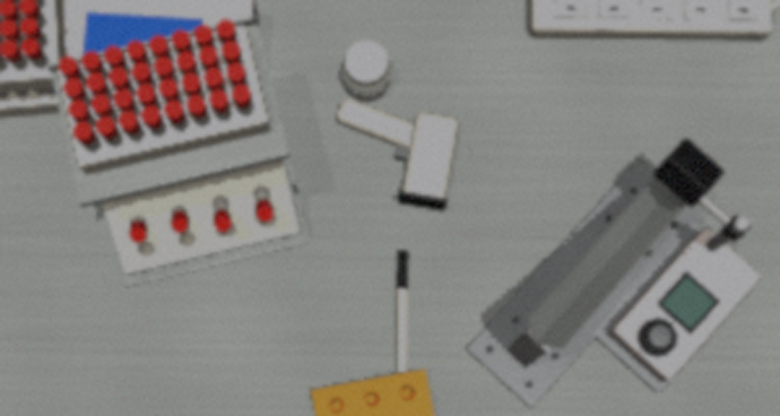

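View pics/scenec.png

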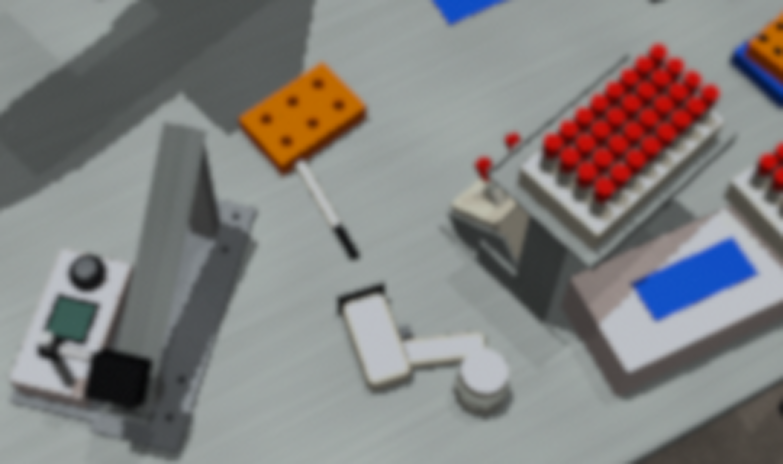

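Top crop: caps at (138,232), (180,222), (223,222), (264,212). The two right ones (lower y) sit farther forward, and in the scene crop they are the two caps in front of the shelf at (483,167) and (512,140), so those are the long tubes. The trough runs from about (528,350) down to the scan head at (688,170), with the button at (658,336).

Run:
```python
from h import *
ft=imaging.grab_frame("top"); fs=imaging.grab_frame("scene")
T=lambda x,y:(x/2.6+140,y/2.6+100); S=lambda x,y:(x/2.9+160,y/2.9+170)
for n,a,b in [("L4",T(264,212),S(483,167)),("L3",T(223,222),S(512,140)),("btn",T(658,336),S(87,270)),("scanheadtop",T(690,170),S(120,365)),]:
    print(n,np.round(tri((ft,a),(fs,b)),1))
for x,y in [(138,232),(180,222)]: print(np.round(atz(ft,T(x,y),103),1))
for x,y in [(264,212),(223,222)]: print(np.round(atz(ft,T(x,y),124),1))
print("btn",atz(ft,T(658,336),72),"tray corners",atz(ft,T(125,272),60),atz(ft,T(300,235),60))
for x,y in [(528,340),(500,320),(550,350)]: print("trough up",atz(ft,T(x,y),214))
```

```text
L4 [623.8 158.7 115.9]
L3 [611.7 202.3 121.2]
btn [ 502.1 -272.2   56.5]
scanheadtop [ 664.8 -285.   162. ]
[603.1 294.9 103. ]
[614.5 250.  103. ]
[622.2 158.2 124. ]
[610.9 201.4 124. ]
btn [ 500.05316272 -269.72353681   72.        ] tray corners [566.08072553 314.99489944  60.        ] [609.70265722 122.65594852  60.        ]
trough up [ 478.64763564 -110.95417029  214.        ]
trough up [498.1568814  -83.47192763 214.        ]
trough up [ 469.00468045 -132.52122335  214.        ]
```

Emit:
arm_command([
  [0,0,-40],
  [0,0,-80],
  [0,0,-100],
  [408,-175,-100],
  [408,-175,-100],
  [408,-175,-100],
  [408,-175,-100],
  [408,-175,-100],
  [408,-175,-100],
  [408,-175,-100],
  [408,-175,-100],
  [408,-175,-100],
  [408,-175,-100],
  [408,-175,-100],
  [408,-175,-100],
  [408,-175,-100],
  [408,-175,-100],
  [408,-175,-100],
  [408,-175,-100],
  [408,-175,-100],
], yaw=[-0.12,-0.24,-0.36,-0.48,-0.6,-0.72,-0.84,-0.96,-1.08,-1.2,-1.32,-1.44,-1.56,-1.68,-1.8,-1.9,-1.98,-1.98,-1.98,-1.98], gripper=[1,1,1,1,1,1,1,1,1,1,1,1,1,1,1,1,1,1,1,1])

```text
clock: 3.02
eef_pos: [530.5, -159.9, 331.3]
tcp_rot: [-3.142, 0.0, 2.428]
contact_force: [-0.5, -0.1, 0.1]
opening: 85.4
gripper_force: 0.0
```

Run:
```python
from h import *
s=status.sense(); print(s["eef_pos"],s["tcp_rot"],s["joint_positions"],s["contact_force"])
f=imaging.grab_frame("wrist"); cv2.imwrite("pics/w1.png",f["img"][:,:,::-1])
print(np.round(np.linalg.inv(f["world_to_cam"])[:3],3).tolist())
```

```text
[ 530.5468871  -159.92706866  331.30197122] [-3.14157992e+00  4.45816318e-05  2.42778229e+00] [-4.44208902e-01  2.59380858e-01  2.73844188e-01  1.58522008e+00
 -2.41440062e-05  2.69601465e-01] [-0.45650956 -0.12215206  0.10795862]
[[0.654, 0.724, 0.219, 476.305], [0.756, -0.626, -0.189, -110.127], [0.0, 0.29, -0.957, 474.095]]
```

View pics/w1.png

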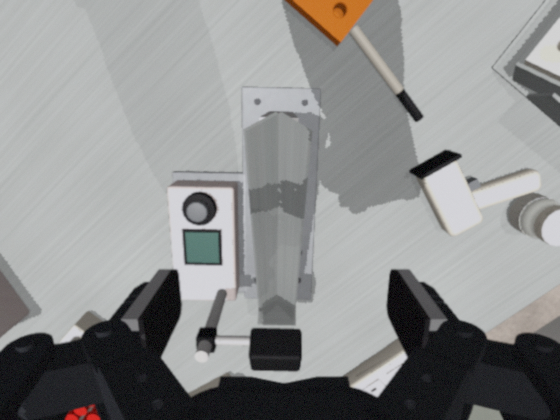

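Wrist view from over the reader: the trough's upper fold end is at (278,113), its upper edges at (247,129) and (310,126), and the lower end is near the scan head at (276,348). The button is at (199,208).

```bash
cat >> h.py <<'E'
a32=np.radians(32)
def trough_R(yaw):
    x=np.array([np.cos(a32)*np.cos(yaw),np.cos(a32)*np.sin(yaw),-np.sin(a32)]); z=np.array([np.sin(a32)*np.cos(yaw),np.sin(a32)*np.sin(yaw),np.cos(a32)])
    return np.stack([x,np.cross(z,x),z],1)
E
python3 - <<'E'
from h import *
from scipy.optimize import least_squares
f=imaging.grab_frame("wrist")
loc=np.array([[-300,0,0],[-300,-21,21],[-300,21,21]])
def world(p,l):
    return (trough_R(p[2])@np.array(l,float).T).T+[p[0],p[1],214-300*np.sin(a32)]
obs=np.array([[278,113],[247,129],[310,126]])
linepts=np.array([[250,200],[258,310]]);  # left edge guess, unused
def res(p):
    q=proj(f,world(p,loc)); c=proj(f,world(p,[[-75,0,0]]))[0]
    return np.r_[(q-obs).ravel(),3*(c[0]-277)]
p0=[660,-270,-0.71]
r=least_squares(res,p0); p=r.x; print(p,r.fun)
print("upper",world(p,[[-300,0,0]]),"btn",atz(f,(199,208),72))
im=f["img"][:,:,::-1].copy()
for l in [[(-300,0,0),(-60,0,0)],[(-300,-21,21),(0,-21,21)],[(-300,21,21),(0,21,21)]]:
    q=proj(f,world(p,l)); print(np.round(q,1).tolist()); cv2.line(im,*[tuple(map(int,np.round(v))) for v in q],(0,255,0),1)
h=(np.array(p[:2])+[0,0]); 
for v in proj(f,np.r_[world(p,[[-71,-28,60],[-71,28,60],[-71,28,94],[-71,-28,94]])]): cv2.circle(im,tuple(map(int,v)),2,(255,0,255),-1)
cv2.imwrite("pics/w1o.png",cv2.resize(im[90:380,150:400],None,fx=2,fy=2))
for t in ["start_top","trough","scan_head"]: print(t,[ (np.round(np.array(r["box"])*[560,420,560,420],1).tolist(),round(r["confidence"],2)) for r in models.spot_in("wrist",t)[:2]])
E
```

```text
[ 667.48022993 -287.51754287   -0.7346826 ] [ 0.60284027 -2.24941976 -0.35202519 -1.11958341 -0.78067181  3.26638102
  0.33035491]
upper [[ 478.69364174 -116.97040649  214.        ]] btn [ 502.20362169 -265.61100288   72.        ]
[[278.6, 110.8], [277.1, 280.9]]
[[246.6, 127.9], [260.5, 317.7]]
[[309.2, 129.3], [292.5, 318.3]]
start_top [([197.2, 212.6, 21.6, 20.6], 0.87), ([276.2, 244.4, 73.6, 258.6], 0.32)]
trough [([278.8, 240.4, 65.1, 257.0], 0.92), ([196.0, 211.0, 21.8, 22.1], 0.24)]
scan_head [([278.2, 243.3, 70.8, 262.3], 0.63)]
```

View pics/w1o.png

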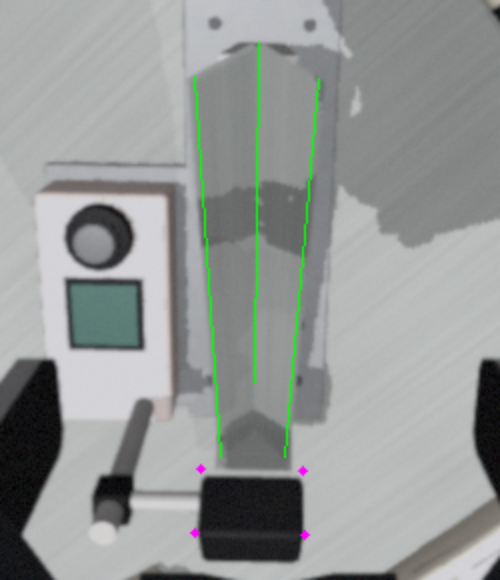

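Emit:
arm_command([
  [0,0,0],
  [-190,-230,50],
  [-190,-230,50],
  [-190,-230,50],
  [-190,-230,50],
  [-190,-230,50],
  [-190,-230,50],
  [-190,-230,50],
  [-190,-230,50],
  [-190,-230,50],
  [-190,-230,50],
  [-190,-230,50],
], yaw=[0,-0.12,-0.24,-0.36,-0.48,-0.6,-0.72,-0.84,-0.94,-0.94,-0.94,-0.94], gripper=[1,1,1,1,1,1,1,1,1,1,1,1])

```text
clock: 4.27
eef_pos: [524.7, -457.3, 281.6]
tcp_rot: [3.142, 0.0, -2.915]
contact_force: [0.6, 0.8, 0.4]
opening: 85.3
gripper_force: 0.0
```

The overlay fits the trough to about 2 px. I got the sign of that last move wrong, with no harm done; correcting towards the rack now.

Emit:
arm_command([
  [0,0,-30],
  [-195,620,-30],
  [-195,620,-30],
  [-195,620,-30],
  [-195,620,-30],
  [-195,620,-30],
  [-195,620,-30],
  [-195,620,-30],
  [-195,620,-30],
  [-195,620,-30],
  [-195,620,-30],
  [-195,620,-30],
  [-195,620,-30],
  [-195,620,-30],
  [-195,620,-30],
  [-195,620,-30],
  [-195,620,20],
  [-195,620,20],
  [-195,620,20],
], yaw=[0,0,0,0,0,0,0,0,0,0,0,0,0,0,0,0,0,0,0], gripper=[1,1,1,1,1,1,1,1,1,1,1,1,1,1,1,1,0.4,0.4,0.4])

```text
clock: 5.85
eef_pos: [571.1, 193.1, 259.0]
tcp_rot: [3.141, -0.004, -2.909]
contact_force: [-0.3, -0.8, -0.2]
opening: 51.7
gripper_force: 0.0
```

Run:
```python
from h import *
s=status.sense(); print(s["eef_pos"],s["tcp_rot"],s["opening"],s["contact_force"])
f=imaging.grab_frame("wrist"); cv2.imwrite("pics/w2.png",f["img"][:,:,::-1])
for t in ["tube_a_cap","tube_a_mid","short_a_mid","shelf_edge"]: print(t,[ (np.round(np.array(r["box"])*[560,420,560,420],1).tolist(),round(r["confidence"],2)) for r in models.spot_in("wrist",t)[:4]])
```

```text
[571.07123574 193.08964585 258.97555558] [ 3.14104165 -0.00381168 -2.90942216] 51.660770172788524 [-0.26942136 -0.78019097 -0.24025816]
tube_a_cap [([229.8, 250.9, 29.3, 31.4], 0.96)]
tube_a_mid [([227.5, 251.8, 25.5, 30.7], 0.55)]
short_a_mid [([332.6, 252.1, 26.8, 29.4], 0.69), ([325.8, 302.4, 249.4, 235.2], 0.17)]
shelf_edge [([325.4, 300.5, 250.4, 238.9], 0.8)]
```

View pics/w2.png

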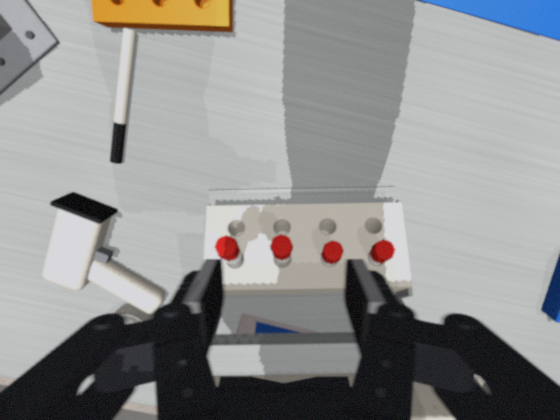

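Wrist view over the rack: long caps at (227,247) and (281,246), short caps at (333,252) and (383,251), and empty lower holes at (236,227), (282,226), (328,226) and (373,226).

```bash
cat > rk.py <<'E'
from h import *
from scipy.optimize import least_squares
def W(p,l):
    c,s=np.cos(p[2]),np.sin(p[2]); l=np.atleast_2d(l); return np.stack([p[0]+c*l[:,0]-s*l[:,1],p[1]+s*l[:,0]+c*l[:,1],l[:,2]],1)
ys=np.array([-69,-23,23,69])
def tube(y,s): return [-.574*s,y,85+.819*s]
E
python3 - <<'E'
from rk import *
f=imaging.grab_frame("wrist")
holes=[[-26.2,y,66.6] for y in ys]; ho=np.array([[236,227],[282,226],[328,226],[373,226]])
caps=[tube(y,s) for y,s in zip(ys,[52,52,27,27])]; co=np.array([[227.5,247.5],[281.5,246.5],[332.7,251.5],[383,251]])
for nm,L,O in [("holes",holes,ho),("caps",caps,co),("both",holes+caps,np.r_[ho,co])]:
    r=least_squares(lambda p:(proj(f,W(p,L))-O).ravel(),[640,190,.23]); print(nm,np.round(r.x,3),np.round(r.fun.reshape(-1,2),1).tolist())
p=r.x; im=f["img"]
for e in [3.6,-2.7]: print("edge px",proj(f,W(p,[[e,-108,197],[e,0,197]])).round(0).tolist())
print("caps mid",W(p,[tube(-69,46),tube(-23,46)]).round(1).tolist())
s=status.sense(); print(s["eef_pos"],s["tcp_rot"],s["opening"])
print("col profile", im[255:350:3,300].sum(1)//3)
E
```

```text
holes [6.43369e+02 2.29077e+02 2.36000e-01] [[1.1, -0.3], [0.2, 0.4], [-0.7, 0.1], [-0.6, -0.2]]
caps [6.43003e+02 2.29315e+02 2.45000e-01] [[0.5, -0.1], [0.4, 0.2], [-0.3, 0.0], [-0.6, -0.2]]
both [6.43169e+02 2.29220e+02 2.41000e-01] [[1.2, -0.2], [0.3, 0.3], [-0.6, -0.2], [-0.5, -0.7], [0.5, -0.2], [0.4, 0.2], [-0.4, 0.3], [-0.7, 0.2]]
edge px [[160.0, 332.0], [315.0, 331.0]]
edge px [[159.0, 324.0], [315.0, 323.0]]
caps mid [[634.0, 155.9, 122.7], [623.0, 200.6, 122.7]]
[573.93686455 189.36931174 263.06100389] [-3.14140150e+00  2.70025300e-03 -2.91377555e+00] 34.28040773376456
col profile [177 170 167 168 166 167 167 165 168 163 133 129 130 129 130 131 133 134
 130 130 129 131 119 107  81  84  85 129 148 147 144 144]
```

Emit:
arm_command([
  [-27,-46,30],
  [-27,-46,30],
  [-27,-46,60],
  [-27,-46,90],
  [-27,-46,120],
  [-27,-46,150],
  [-27,-46,155],
  [-33,-46,155],
  [-38,-46,155],
  [-38,-46,155],
], yaw=[-0.014,-0.014,-0.014,-0.014,-0.014,-0.014,-0.014,-0.014,-0.014,-0.014], gripper=[0.4,0.4,0.4,0.4,0.4,0.4,0.4,0.4,0.4,0.4], force=40)

```text
clock: 6.98
eef_pos: [623.4, 153.9, 108.5]
tcp_rot: [-3.141, 0.004, -2.899]
contact_force: [-0.7, -0.3, -0.2]
opening: 34.0
gripper_force: 0.0
```

Run:
```python
from rk import *
s=status.sense(); print(s["eef_pos"],s["tcp_rot"],s["opening"],s["contact_force"])
f=imaging.grab_frame("wrist"); cv2.imwrite("pics/w3.png",f["img"][:,:,::-1])
p=[643.17,229.22,.241]; print(proj(f,W(p,[tube(-69,52),tube(-23,52)])))
```

```text
[623.42475058 153.92724264 108.50179816] [-3.14111291  0.00384817 -2.89893312] 33.9599520941612 [-0.70161875 -0.28264417 -0.18382857]
[[279.28431013 308.27504808]
 [393.89603599 308.33424609]]
```

View pics/w3.png

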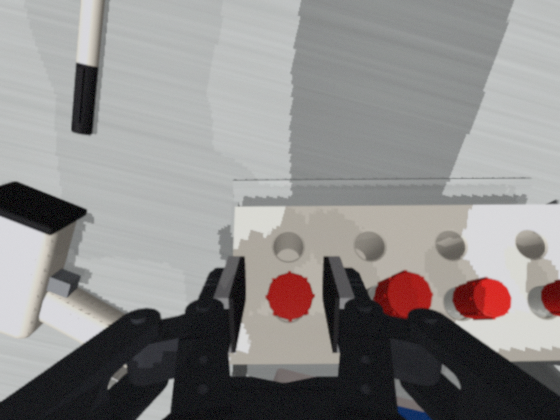

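Wrist close-up: the long cap at (291,296) sits between the pads (inner edges near 245 and 325), about 3 mm right of centre. I'll nudge, close and pull along the lean.

Emit:
arm_command([
  [0,2.5,0],
  [0,2.5,0],
  [0,2.5,0],
  [0,2.5,0],
  [0,2.5,0],
  [0,2.5,0],
  [1.4,2.5,-2],
  [2.9,2.5,-4.1],
  [4.3,2.5,-6.1],
  [5.7,2.5,-8.2],
  [8.6,2.5,-12.3],
  [11.5,2.5,-16.4],
  [14.3,2.5,-20.5],
  [14.3,2.5,-20.5],
], yaw=[0,0,0,0,0,0,0,0,0,0,0,0,0,0], gripper=[0.4,0.1,0.1,0.1,0.1,0.1,0.1,0.1,0.1,0.1,0.1,0.1,0.1,0.1], force=40)

```text
clock: 8.2
eef_pos: [606.0, 152.8, 128.0]
tcp_rot: [-3.141, 0.0, -2.898]
contact_force: [-1.0, -0.6, 3.3]
opening: 16.8
gripper_force: 39.6
```

Run:
```python
from rk import *
s=status.sense(); print(s["eef_pos"],s["opening"],s["contact_force"],s["gripper_force"],s["moment"])
f=imaging.grab_frame("wrist"); cv2.imwrite("pics/w4.png",f["img"][:,:,::-1])
```

```text
[606.03407137 152.76560624 127.98858826] 16.81603793017907 [-0.95435923 -0.63154443  3.28577862] 39.589887857437134 [-0.03744594  0.16264788 -0.01909372]
```

View pics/w4.png

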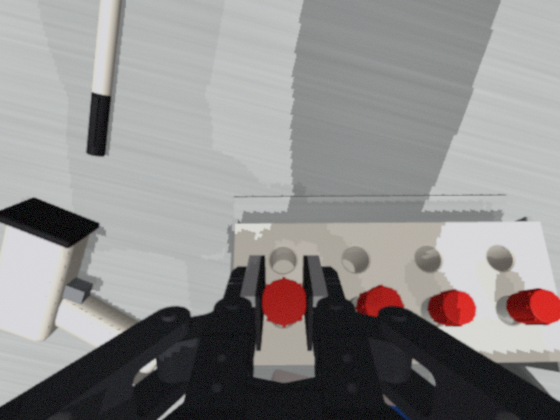

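The cap has followed the gripper (pads at about 262 and 305, cap at (284,300)), with 3 N pull. I'll regrip lower on the cap and draw it clear.

Emit:
arm_command([
  [0,0,0],
  [0,0,0],
  [-5,0,0],
  [-11,0,0],
  [-11,0,0],
  [-11,0,0],
  [-11,0,0],
  [-11,0,0],
  [-11,0,0],
  [-9,0,-2.9],
  [-7,0,-5.7],
  [-4,0,-10],
  [-1,0,-14.3],
  [3,0,-20],
  [7,0,-25.7],
  [11,0,-31.4],
  [15,0,-37.1],
  [20,0,-55],
  [20,0,-80],
  [20,0,-80],
], yaw=[0,0,0,0,0,0,0,0,0,0,0,0,0,0,0,0,0,0,0,0], gripper=[0.35,0.35,0.35,0.35,0.1,0.1,0.1,0.1,0.1,0.1,0.1,0.1,0.1,0.1,0.1,0.1,0.1,0.1,0.1,0.1], force=50)

```text
clock: 9.92
eef_pos: [588.0, 148.1, 211.8]
tcp_rot: [-3.141, 0.006, -2.898]
contact_force: [1.0, 0.1, 0.3]
opening: 16.1
gripper_force: 49.5
```

Run:
```python
from rk import *
s=status.sense(); print(s["eef_pos"],s["tcp_rot"],s["opening"],s["contact_force"],s["gripper_force"],s["joint_positions"])
f=imaging.grab_frame("wrist"); a=f["img"][:,:,::-1]
g=imaging.grab_frame("scene"); b=g["img"][:,:,::-1]; q=proj(g,s["eef_pos"])[0]; x,y=map(int,q)
b=cv2.resize(b[y-60:y+60,x-60:x+60],(420,420),interpolation=cv2.INTER_CUBIC); cv2.imwrite("pics/w5.png",np.hstack([a[:,90:470],b])); print(q)
```

```text
[588.00807372 148.13669964 211.78450047] [-3.14075354  0.00611335 -2.89831118] 16.095670937640445 [1.00459736 0.08671414 0.30784207] 49.45337355136871 [ 1.08491295e-01  3.57137054e-01  1.14825609e-01  1.32231423e+00
 -9.98174686e-06 -1.34787649e-01]
[320.1313223  204.59568463]
```

View pics/w5.png

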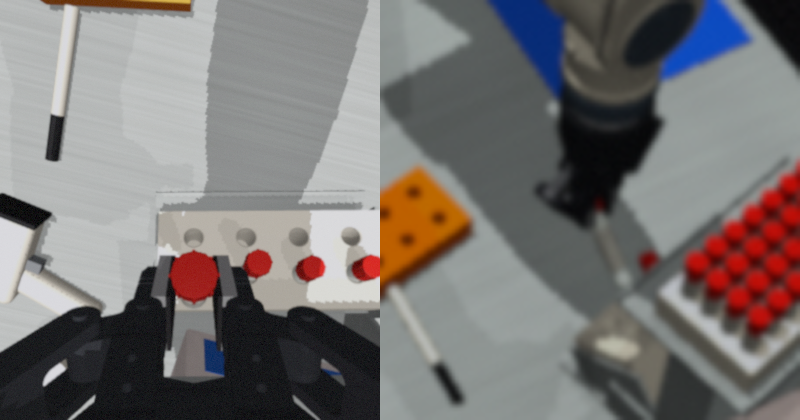

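The wrist view shows the cap held at (284,276). The scene view shows the tube hanging free, cap at about (322,202) and round end at (329,224). Next I'll measure how it hangs.

```bash
cat > hang.py <<'E'
from h import *
def hang(f,px,s):
    yw=s["tcp_rot"][2]; n=np.array([np.sin(yw),-np.cos(yw),0]); x=np.array([np.cos(yw),np.sin(yw),0]); o,v=ray(f,px); t=np.dot(s["eef_pos"]-o,n)/np.dot(v,n); d=o+t*v-s["eef_pos"]; return d@x,d[2]
def red(f,lo=(0,0),hi=(560,420)):
    hsv=cv2.cvtColor(f["img"],cv2.COLOR_RGB2HSV); return (((hsv[...,0]<8)|(hsv[...,0]>172))&(hsv[...,1]>150)&(hsv[...,2]>60)).astype(np.uint8)
E
python3 - <<'E'
from hang import *
s=status.sense(); g=imaging.grab_frame("scene")
s["eef_pos"]=np.array(s["eef_pos"]); 
for n,p in [("cap",(322.3,202)),("end",(329.1,224))]: print(n,np.round(hang(g,p,s),1))
f=imaging.grab_frame("wrist"); n,l,st,c=cv2.connectedComponentsWithStats(red(f))
for i in range(1,n):
    if st[i,4]>150: print(st[i],c[i].round(1), np.round(hang(f,c[i],s),1))
# predicted: cap-top centre for 35deg tilt tube with axis point near pads
yw=s["tcp_rot"][2]; X=np.array([np.cos(yw),np.sin(yw),0])
for th in [25,35,45]:
  for d in [0,5,10]:
    # gripped point: cap mid at tcp +19 z, cap top at +11 along
    P=s["eef_pos"]+np.array([0,0,19])+ (d)*np.array([np.sin(np.radians(th))*X[0],np.sin(np.radians(th))*X[1],np.cos(np.radians(th))])
    print(th,d,proj(f,P).round(1))
E
```

```text
cap [-7.5 26.3]
end [-46.4 -56.2]
[ 259  251   51   52 1924] [283.8 276. ] [1497.9 2856.2]
[335 255  28  28 570] [348.4 268.2] [ 75.3 147.5]
[388 261  29  25 528] [401.7 272.9] [ 74.  144.9]
[444 260  33  25 614] [460.6 272.4] [ 73.4 143.8]
25 0 [[280.6 294.2]]
25 5 [[280.5 295.6]]
25 10 [[280.4 297. ]]
35 0 [[280.6 294.2]]
35 5 [[280.5 293.2]]
35 10 [[280.4 292.1]]
45 0 [[280.6 294.2]]
45 5 [[280.5 290.9]]
45 10 [[280.4 287.3]]
```

Cap mid sits about 9 mm in front of the pad centre. The round end is at tool (-46, 0), 57 mm below the TCP, still leaning 35°. Carrying it to above the trough.

Emit:
arm_command([
  [5,0,-25],
  [12,0,-55],
  [15,0,-85],
  [20,0,-108],
  [35,-20,-115],
  [50,-50,-115],
  [65,-85,-115],
  [80,-120,-115],
  [95,-155,-115],
  [100,-190,-115],
  [105,-225,-115],
  [107,-255,-115],
  [107,-285,-115],
  [107,-310,-115],
  [107,-324,-115],
  [107,-324,-115],
  [107,-324,-115],
  [107,-324,-115],
], yaw=[0,0,0,0,0.1,0.2,0.3,0.4,0.5,0.6,0.7,0.8,0.9,0.96,0.979,0.979,0.979,0.979], gripper=[0.1,0.1,0.1,0.1,0.1,0.1,0.1,0.1,0.1,0.1,0.1,0.1,0.1,0.1,0.1,0.1,0.1,0.1])

```text
clock: 11.62
eef_pos: [561.1, -191.2, 321.5]
tcp_rot: [3.142, -0.001, 2.408]
contact_force: [0.4, 1.0, 0.4]
opening: 16.1
gripper_force: 49.4
```

```bash
cat > pl.py <<'E'
from hang import *
import sys
xe=float(sys.argv[1])
s=status.sense(); e=np.array(s["eef_pos"]); print(e.round(1),s["tcp_rot"][2],s["opening"],np.round(s["contact_force"],1))
yw=s["tcp_rot"][2]; X=np.array([np.cos(yw),np.sin(yw),0]); Y=np.array([np.sin(yw),-np.cos(yw),0])
end=e-46.4*X-[0,0,57.5]; t=trough_R(-.735)@np.array([xe,0,12])+[667.5,-287.5,55.0]
d=t-end; print("move tool x,y,z",(d@X).round(1),(d@Y).round(1),-d[2].round(1),"yaw",-( -.735+np.pi-yw))
f=imaging.grab_frame("wrist"); n,l,st,c=cv2.connectedComponentsWithStats(red(f))
print([(st[i].tolist(),c[i].round(1).tolist()) for i in range(1,n) if st[i,4]>150])
R=trough_R(-.735)
print("fold upper/mid px",proj(f,[R@np.array([x,0,0])+[667.5,-287.5,55] for x in (-300,-200)]).round(0).tolist(),"edges",proj(f,[R@np.array([-300,y,21])+[667.5,-287.5,55] for y in (-21,21)]).round(0).tolist())
if len(sys.argv)>2:
    g=imaging.grab_frame("scene"); b=g["img"][:,:,::-1]; x,y=map(int,proj(g,e)[0]); x=max(x,60)
    cv2.imwrite(sys.argv[2],np.hstack([f["img"][:,90:470,::-1],cv2.resize(b[y-60:y+60,x-60:x+60],(420,420),interpolation=cv2.INTER_CUBIC)]))
E
python3 pl.py -120 pics/w6.png
```

```text
[ 561.1 -191.2  321.5] 2.4076944913354317 16.131276257747636 [0.4 1.  0.4]
move tool x,y,z -1.7 -0.1 135.2 yaw 0.0011018377456384343
[([259, 251, 51, 52, 1942], [283.9, 276.1]), ([0, 331, 68, 76, 1067], [33.8, 368.1]), ([35, 341, 46, 45, 545], [61.2, 361.1])]
fold upper/mid px [[280.0, 42.0], [281.0, 159.0]] edges [[246.0, 57.0], [315.0, 57.0]]
```

View pics/w6.png

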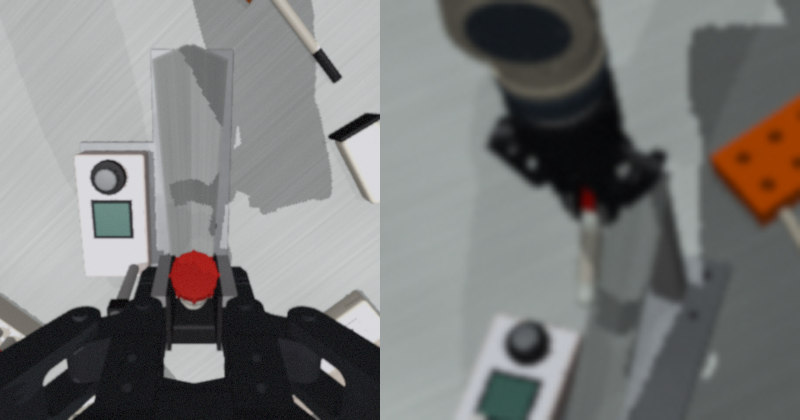

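Wrist and scene views: the cap at (284,276) is in line with the fold (column 281), the tube pointing down the trough. Lowering.

Emit:
arm_command([
  [-1.7,0,30],
  [-1.7,0,60],
  [-1.7,0,90],
  [-1.7,0,110],
  [-1.7,0,122],
  [-1.7,0,130],
  [-1.7,0,133],
  [-1.7,0,135],
  [-1.7,0,135],
  [-1.7,0,135],
], yaw=[0,0,0,0,0,0,0,0,0,0], gripper=[0.1,0.1,0.1,0.1,0.1,0.1,0.1,0.1,0.1,0.1])

```text
clock: 12.55
eef_pos: [562.9, -193.3, 187.7]
tcp_rot: [3.141, 0.001, 2.406]
contact_force: [-0.6, 0.3, 1.1]
opening: 16.3
gripper_force: 49.4
```

```bash
python3 pl.py -120 pics/w7.png
```

```text
[ 562.9 -193.3  187.7] 2.4061098418280342 16.251299208427437 [-0.6  0.3  1.1]
move tool x,y,z 1.1 0.3 1.5 yaw -0.00048281176175901663
[([259, 250, 51, 53, 1952], [283.8, 275.8])]
fold upper/mid px [[277.0, -44.0], [280.0, 196.0]] edges [[190.0, -20.0], [361.0, -20.0]]
```

Emit:
arm_command([
  [0,0,1.5],
  [0,0,3],
  [0,0,4],
  [0,0,4],
  [0,0,4],
], yaw=[0,0,0,0,0], gripper=[0.1,0.1,0.1,0.1,0.1])

```text
clock: 13.07
eef_pos: [562.6, -193.8, 182.8]
tcp_rot: [-3.141, 0.001, 2.405]
contact_force: [0.0, -2.7, 2.1]
opening: 16.3
gripper_force: 49.0
```

Light contact in the V. Releasing.

Emit:
arm_command([
  [0,0,-1.5],
  [0,0,-1.5],
  [0,0,-1.5],
  [0,0,-1.5],
  [0,0,-1.5],
  [0,0,-1.5],
  [0,0,-1.5],
  [0,0,-1.5],
  [0,0,-1.5],
  [0,0,-1.5],
  [0,0,-1.5],
  [0,0,-20],
  [0,0,-50],
  [0,0,-90],
  [0,0,-130],
  [0,0,-130],
], yaw=[0,0,0,0,0,0,0,0,0,0,0,0,0,0,0,0], gripper=[0.2,0.3,0.4,0.45,0.45,0.45,0.45,0.45,0.45,0.45,0.45,0.45,0.45,0.45,0.45,0.45])

```text
clock: 14.4
eef_pos: [563.8, -193.9, 320.7]
tcp_rot: [3.139, 0.011, 2.406]
contact_force: [0.8, 0.0, 1.0]
opening: 38.4
gripper_force: 0.0
```

```bash
python3 pl.py -120 pics/w8.png
```

```text
[ 563.8 -193.9  320.7] 2.405844730747187 38.37176105986171 [0.8 0.  1. ]
move tool x,y,z 2.2 0.1 134.5 yaw -0.0007479228426063855
[([273, 227, 17, 23, 334], [280.9, 238.0]), ([0, 327, 67, 74, 1009], [35.2, 361.4]), ([49, 336, 33, 29, 248], [66.5, 348.0]), ([100, 366, 20, 26, 207], [109.5, 378.3])]
fold upper/mid px [[280.0, 33.0], [281.0, 153.0]] edges [[245.0, 48.0], [315.0, 48.0]]
```

View pics/w8.png

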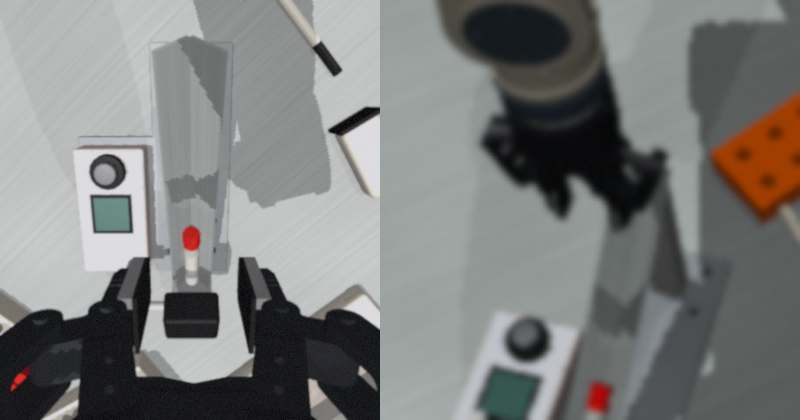

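Tube 1 lies in the trough by the scan head, cap at (281,238) in the full wrist frame. Back to the rack for the second tube, pausing above it; I'll check tube 1 numerically on the way.

Run:
```python
from hang import *
f=imaging.grab_frame("wrist"); R=trough_R(-.735)
print("pred cap for stopped",proj(f,[R@np.array([-x,0,12])+[667.5,-287.5,55] for x in (85,96,107)]).round(1).tolist())
n,l,st,c=cv2.connectedComponentsWithStats(red(f)); print([(st[i].tolist()) for i in range(1,n) if st[i,4]>150])
```

```text
pred cap for stopped [[281.7, 246.7], [281.7, 240.6], [281.6, 234.2]]
[[273, 231, 17, 24, 341], [0, 332, 65, 68, 923], [101, 369, 19, 22, 178]]
```

Emit:
arm_command([
  [0,0,0],
  [236,314,0],
  [236,314,0],
  [236,314,0],
  [236,314,0],
  [236,314,0],
  [236,314,0],
  [236,314,0],
  [236,314,0],
  [236,314,0],
  [236,314,0],
  [236,314,0],
  [236,314,0],
  [236,314,30],
  [236,314,60],
  [236,314,60],
  [236,314,60],
], yaw=[0,-0.12,-0.24,-0.36,-0.48,-0.6,-0.72,-0.84,-0.96,-0.977,-0.977,-0.977,-0.977,-0.977,-0.977,-0.977,-0.977], gripper=[0.4,0.4,0.4,0.4,0.4,0.4,0.4,0.4,0.4,0.4,0.4,0.4,0.4,0.4,0.4,0.4,0.4], force=40)

```text
clock: 15.97
eef_pos: [597.5, 196.4, 251.7]
tcp_rot: [3.142, -0.004, -2.902]
contact_force: [0.2, -0.1, 1.5]
opening: 33.9
gripper_force: 0.0
```

Run:
```python
from rk import *; from hang import red
s=status.sense(); e=np.array(s["eef_pos"]); print(e,s["tcp_rot"],s["opening"])
f=imaging.grab_frame("wrist"); n,l,st,c=cv2.connectedComponentsWithStats(red(f))
print([(st[i].tolist(),c[i].round(1).tolist()) for i in range(1,n) if st[i,4]>150])
p=[643.17,229.22,.241]; print(proj(f,W(p,[tube(-23,52),tube(23,27),tube(69,27)])).round(1).tolist())
yw=s["tcp_rot"][2]; X=np.array([np.cos(yw),np.sin(yw)]); Y=np.array([np.sin(yw),-np.cos(yw)])
d=np.array([610.2,200.0])-e[:2]; print("to grasp",d@X,d@Y,e[2]-108.3,"yaw",-(.241+np.pi-yw)%(2*np.pi))
```

```text
[597.5468404  196.43365731 251.73642942] [ 3.14156936 -0.00392007 -2.90191245] 33.93518988697891
[([274, 207, 22, 27, 452], [284.8, 219.9]), ([327, 217, 22, 23, 381], [337.6, 227.8]), ([378, 216, 25, 24, 418], [390.0, 227.3])]
[[279.7, 225.0], [333.1, 232.7], [386.0, 232.7]]
to grasp -13.13807681038976 0.4606363493980699 143.43642941827005 yaw 6.281865510428748
```

```bash
cat > chk.py <<'E'
from rk import *; from hang import red
for k in range(2):
    f=imaging.grab_frame("wrist")
s=status.sense(); e=np.array(s["eef_pos"]); print(e,s["tcp_rot"],s["opening"],np.round(s["contact_force"],1),s["gripper_force"])
n,l,st,c=cv2.connectedComponentsWithStats(red(f))
print([(st[i].tolist(),c[i].round(1).tolist()) for i in range(1,n) if st[i,4]>150])
p=[643.17,229.22,.241]; print(proj(f,W(p,[tube(-23,52),tube(23,27),tube(69,27)])).round(1).tolist())
yw=s["tcp_rot"][2]; X=np.array([np.cos(yw),np.sin(yw)]); Y=np.array([np.sin(yw),-np.cos(yw)])
d=np.array([610.2,200.0])-e[:2]; print("to grasp",d@X,d@Y,e[2]-108.3)
E
python3 chk.py
```

```text
[599.19595384 197.25723491 254.90454078] [-3.14138812e+00  2.82340315e-03 -2.90138673e+00] 34.489198104066105 [ 0.  -0.7  0.2] 0.0
[([274, 203, 22, 27, 451], [284.5, 215.8]), ([327, 213, 21, 23, 379], [337.0, 223.9]), ([377, 212, 25, 24, 416], [388.9, 223.4])]
[[279.5, 221.2], [332.4, 229.0], [385.0, 229.0]]
to grasp -11.340620115201064 0.04612587135290943 146.60454078294083
```

Emit:
arm_command([
  [0,0,30],
  [0,0,60],
  [0,0,90],
  [0,0,120],
  [0,0,140],
  [0,0,146.5],
  [-6,0,146.5],
  [-11,0,146.5],
  [-11,0,146.5],
  [-11,0,146.5],
], yaw=[0,0,0,0,0,0,0,0,0,0], gripper=[0.4,0.4,0.4,0.4,0.4,0.4,0.4,0.4,0.4,0.4], force=40)

```text
clock: 16.95
eef_pos: [610.5, 200.7, 108.0]
tcp_rot: [-3.141, 0.003, -2.9]
contact_force: [0.1, 0.1, -0.1]
opening: 34.2
gripper_force: 0.0
```

```bash
python3 chk.py
```

```text
[609.60020661 200.59940451 107.41564959] [-3.14150382e+00  1.66042613e-03 -2.90033738e+00] 34.16895422431961 [-0.  -0.5 -0.2] 0.0
[([260, 276, 47, 49, 1593], [283.1, 300.1]), ([367, 283, 38, 36, 848], [387.3, 299.0]), ([449, 282, 56, 40, 1803], [476.9, 302.3])]
[[272.9, 313.5], [372.7, 314.9], [470.1, 314.5]]
to grasp -0.4392119078041805 -0.7253487254354088 -0.8843504119093808
```

Centred (column 283). Same close, pull, regrip and draw sequence as before.

Emit:
arm_command([
  [0,0,0],
  [0,0,0],
  [0,0,0],
  [0,0,0],
  [0,0,0],
  [1.4,0,-2],
  [2.9,0,-4.1],
  [4.3,0,-6.1],
  [5.7,0,-8.2],
  [8.6,0,-12.3],
  [11.5,0,-16.4],
  [14.3,0,-20.5],
  [14.3,0,-20.5],
  [14.3,0,-20.5],
], yaw=[0,0,0,0,0,0,0,0,0,0,0,0,0,0], gripper=[0.1,0.1,0.1,0.1,0.1,0.1,0.1,0.1,0.1,0.1,0.1,0.1,0.1,0.1], force=40)

```text
clock: 18.22
eef_pos: [594.6, 196.9, 127.6]
tcp_rot: [-3.141, 0.0, -2.9]
contact_force: [-0.8, -1.1, 3.6]
opening: 16.7
gripper_force: 39.4
```

```bash
python3 chk.py
```

```text
[594.84140688 196.96716926 127.22906782] [-3.14151921e+00 -5.87157022e-05 -2.90035612e+00] 16.133156079232695 [-2.   0.2  3.7] 39.44211959838867
[([261, 279, 46, 49, 1679], [283.7, 302.8]), ([352, 291, 36, 27, 629], [369.3, 303.8]), ([430, 291, 47, 35, 1300], [453.1, 308.4])]
[[274.2, 318.4], [361.5, 319.1], [447.1, 318.8]]
to grasp -15.638413016728895 -0.7242122008049622 18.929067824968016
```

Emit:
arm_command([
  [0,0,0],
  [0,0,0],
  [-5,0,0],
  [-11,0,0],
  [-11,0,0],
  [-11,0,0],
  [-11,0,0],
  [-11,0,0],
  [-11,0,0],
  [-9,0,-2.9],
  [-7,0,-5.7],
  [-4,0,-10],
  [-1,0,-14.3],
  [3,0,-20],
  [7,0,-25.7],
  [11,0,-31.4],
  [15,0,-37.1],
  [20,0,-55],
  [20,0,-80],
  [20,0,-80],
], yaw=[0,0,0,0,0,0,0,0,0,0,0,0,0,0,0,0,0,0,0,0], gripper=[0.35,0.35,0.35,0.35,0.1,0.1,0.1,0.1,0.1,0.1,0.1,0.1,0.1,0.1,0.1,0.1,0.1,0.1,0.1,0.1], force=50)

```text
clock: 19.98
eef_pos: [576.6, 192.4, 211.8]
tcp_rot: [-3.141, 0.006, -2.9]
contact_force: [-0.2, -1.0, 1.0]
opening: 16.1
gripper_force: 49.5
```

```bash
python3 chk.py
```

```text
[575.91678867 192.31847847 208.11622311] [-3.14146141e+00  2.31181030e-03 -2.90034339e+00] 16.382883135535035 [ 0.9  0.3 -0.7] 49.509918093681335
[([259, 251, 51, 52, 1905], [283.7, 276.6]), ([387, 257, 29, 25, 515], [401.2, 269.2]), ([332, 258, 24, 25, 407], [343.9, 269.2])]
[[277.5, 272.4], [337.6, 276.8], [397.0, 276.7]]
to grasp -35.12561618218336 -0.7317376670462108 99.81622311282014
```

Emit:
arm_command([
  [5,0,-25],
  [12,0,-55],
  [15,0,-85],
  [20,0,-108],
  [35,-20,-119],
  [50,-50,-119],
  [65,-85,-119],
  [80,-120,-119],
  [95,-155,-119],
  [105,-190,-119],
  [112,-225,-119],
  [119,-260,-119],
  [119,-295,-119],
  [119,-325,-119],
  [119,-349,-119],
  [119,-349,-119],
  [119,-349,-119],
  [119,-349,-119],
], yaw=[0,0,0,0,0.1,0.2,0.3,0.4,0.5,0.6,0.7,0.8,0.9,0.96,0.976,0.976,0.976,0.976], gripper=[0.1,0.1,0.1,0.1,0.1,0.1,0.1,0.1,0.1,0.1,0.1,0.1,0.1,0.1,0.1,0.1,0.1,0.1])

```text
clock: 21.58
eef_pos: [543.2, -174.7, 325.1]
tcp_rot: [-3.141, -0.002, 2.407]
contact_force: [-0.7, 0.3, 0.1]
opening: 16.1
gripper_force: 49.5
```

```bash
python3 pl.py -150
```

```text
[ 543.2 -174.7  325.1] 2.4069080835525454 16.059924758682918 [-0.7  0.3  0.1]
move tool x,y,z -0.6 -0.4 122.9 yaw 0.000315429962752134
[([259, 251, 51, 53, 1937], [283.7, 276.5]), ([26, 346, 46, 46, 555], [51.7, 366.4])]
fold upper/mid px [[280.0, 82.0], [281.0, 186.0]] edges [[247.0, 99.0], [313.0, 99.0]]
```

Emit:
arm_command([
  [-0.6,-1.2,30],
  [-0.6,-1.2,60],
  [-0.6,-1.2,90],
  [-0.6,-1.2,105],
  [-0.6,-1.2,115],
  [-0.6,-1.2,120],
  [-0.6,-1.2,123],
  [-0.6,-1.2,125],
  [-0.6,-1.2,125],
  [-0.6,-1.2,125],
], yaw=[0,0,0,0,0,0,0,0,0,0], gripper=[0.1,0.1,0.1,0.1,0.1,0.1,0.1,0.1,0.1,0.1])

```text
clock: 22.47
eef_pos: [543.6, -176.6, 201.7]
tcp_rot: [3.141, 0.002, 2.407]
contact_force: [-0.5, -1.0, 1.3]
opening: 16.1
gripper_force: 49.3
```

```bash
python3 pl.py -150
```

```text
[ 543.6 -176.6  201.7] 2.406796228485286 16.058502139310534 [-0.5 -1.   1.3]
move tool x,y,z 1.0 0.8 -0.4 yaw 0.00020357489549294172
[([259, 251, 51, 53, 1959], [283.7, 276.3]), ([270, 317, 24, 31, 609], [281.4, 332.0])]
fold upper/mid px [[280.0, 58.0], [281.0, 234.0]] edges [[210.0, 90.0], [349.0, 90.0]]
```

Down another 2 mm, then release.

Emit:
arm_command([
  [0,0,1],
  [0,0,2],
  [0,0,2],
  [0,0,1],
  [0,0,1],
  [0,0,1],
  [0,0,1],
  [0,0,1],
  [0,0,1],
  [0,0,1],
  [0,0,1],
  [0,0,1],
  [0,0,1],
  [0,0,1],
  [0,0,-20],
  [0,0,-50],
  [0,0,-90],
  [0,0,-120],
  [0,0,-120],
], yaw=[0,0,0,0,0,0,0,0,0,0,0,0,0,0,0,0,0,0,0], gripper=[0.1,0.1,0.1,0.2,0.3,0.4,0.45,0.45,0.45,0.45,0.45,0.45,0.45,0.45,0.45,0.45,0.45,0.45,0.45])

```text
clock: 24.1
eef_pos: [544.3, -176.9, 327.1]
tcp_rot: [3.139, 0.009, 2.407]
contact_force: [0.9, -0.4, -0.8]
opening: 38.5
gripper_force: 0.0
```

Run:
```python
from hang import *
f=imaging.grab_frame("wrist"); f=imaging.grab_frame("wrist"); R=trough_R(-.735); o=np.array([667.5,-287.5,55])
print("pred caps",proj(f,[R@np.array([-x,0,12])+o for x in (96,203)]).round(1).tolist())
n,l,st,c=cv2.connectedComponentsWithStats(red(f)); print([(st[i].tolist(),c[i].round(1).tolist()) for i in range(1,n) if st[i,4]>150])
s=status.sense(); e=np.array(s["eef_pos"]); yw=s["tcp_rot"][2]; print(e,yw,s["opening"])
for t in ["start_top","tube_a_cap"]: print(t,[ (np.round(np.array(r["box"])*[560,420,560,420],1).tolist(),round(r["confidence"],2)) for r in models.spot_in("wrist",t)[:2]])
print("btn pred px",proj(f,[502.2,-266,72]))
r=f["img"].astype(int); 
b=models.spot_in("wrist","start_top")
if b: b=np.array(b[0]["box"])*[560,420,560,420]; print("btn", atz(f,b[:2],70))
X=np.array([np.cos(yw),np.sin(yw)]); Y=np.array([np.sin(yw),-np.cos(yw)]); d=np.array([502.2,-266])-e[:2]; print("to btn",d@X,d@Y,e[2]-72)
```

```text
pred caps [[281.8, 258.5], [281.5, 190.2]]
[([271, 178, 21, 30, 546], [281.1, 192.3]), ([274, 255, 16, 17, 212], [281.6, 263.0]), ([41, 343, 32, 28, 239], [57.7, 354.4])]
[ 543.60906803 -176.51953711  321.89139118] 2.4067965809829563 38.381649159858895
start_top [([200.2, 199.4, 20.4, 18.8], 0.73), ([283.0, 276.8, 18.7, 51.4], 0.18)]
tube_a_cap [([281.2, 276.7, 16.9, 50.9], 0.81)]
btn pred px [[199.58119069 192.9146569 ]]
btn [ 508.18872546 -271.82568315   70.        ]
to btn -29.26672904745937 -94.15371859520863 249.891391183383
```

Both caps are where in-line resting tubes should be. Now to refine the button centre.

Run:
```python
from hang import *
f=imaging.grab_frame("wrist"); g=cv2.cvtColor(f["img"],cv2.COLOR_RGB2GRAY)
x0,y0=182,182; sub=g[y0:y0+36,x0:x0+36].astype(int)
for r in sub[::3,::2]: print(' '.join(f"{v:3d}" for v in r))
dark=(sub<70).astype(np.uint8); ys,xs=np.nonzero(dark); print("dark bbox",xs.min()+x0,xs.max()+x0,ys.min()+y0,ys.max()+y0)
```

```text
224 224 223 221 203 130  50  49  55  48  40  41  40 104 164 207 222 223
224 224 207 124  61  64  62  66  64  64  65  66  60  48  29  73 177 219
223 195  93  59  62  63  62  63  62  59  51  64  63  66  60  33  66 156
208  99  61  58  68 104 141 151 150 128  92  62  52  53  65  63  41  71
180  66  60  91 152 163 167 170 171 171 168 138  76  55  57  64  55  32
169  57  75 144 161 162 164 164 166 166 167 165 145  76  42  60  58  37
188  67  80 147 155 157 159 160 162 163 161 160 155 100  52  57  56  37
216 119  63 129 151 154 156 158 158 157 156 158 146  92  51  53  54  77
224 197 101  85 139 149 152 153 154 153 153 150 122  53  52  58  77 183
224 224 210 112  58 101 131 141 144 143 129  88  54  56  57  92 200 224
224 224 224 220 200 140  70  58  56  51  52  56  61 113 178 220 223 224
223 224 223 224 224 222 217 213 201 181 186 211 214 221 224 224 223 223
dark bbox 184 217 182 213
```

Run:
```python
from hang import *
f=imaging.grab_frame("wrist"); b=atz(f,(197.5,200),72); print(b)
s=status.sense(); e=np.array(s["eef_pos"]); yw=s["tcp_rot"][2]
X=np.array([np.cos(yw),np.sin(yw)]); Y=np.array([np.sin(yw),-np.cos(yw)]); d=b[:2]-e[:2]; print(e,"to btn",d@X,d@Y,e[2]-72)
d=b[:2]-[667.5,-287.5]; print("in trough",d@[.742,-.67],d@[.67,.742])
```

```text
[ 503.24465489 -270.70695801   72.        ]
[ 542.89218126 -176.20006593  319.60612693] to btn -33.946825864282125 -96.70104451585455 247.60612693085216
in trough -133.1288042084194 -97.59064406741555
```

Emit:
arm_command([
  [-34,-97,0],
  [-34,-97,0],
  [-34,-97,0],
  [-34,-97,40],
  [-34,-97,80],
  [-34,-97,120],
  [-34,-97,160],
  [-34,-97,200],
  [-34,-97,225],
  [-34,-97,238],
  [-34,-97,244],
  [-34,-97,248],
  [-34,-97,251],
  [-34,-97,253],
  [-34,-97,253.5],
  [-34,-97,253.5],
  [-34,-97,253.5],
  [-34,-97,253.5],
], yaw=[0,0,0,0,0,0,0,0,0,0,0,0,0,0,0,0,0,0], gripper=[0,0,0,0,0,0,0,0,0,0,0,0,0,0,0,0,0,0])

```text
clock: 25.95
eef_pos: [503.6, -271.2, 67.9]
tcp_rot: [3.142, 0.001, 2.407]
contact_force: [-1.6, 1.2, 4.4]
opening: 0.1
gripper_force: 1.9
```

Emit:
arm_command([
  [0,0,1],
  [0,0,2],
  [0,0,3],
  [0,0,3],
  [0,0,3],
], yaw=[0,0,0,0,0], gripper=[0,0,0,0,0])

```text
clock: 26.37
eef_pos: [503.7, -271.3, 65.8]
tcp_rot: [3.141, 0.002, 2.407]
contact_force: [-5.5, 3.8, 17.9]
opening: -0.3
gripper_force: 9.2
```

Bottomed out at 18 N, so the button is fully pressed. Lifting off.

Emit:
arm_command([
  [0,0,-6],
  [0,0,-12],
  [0,0,-40],
  [0,0,-80],
  [0,0,-120],
  [0,0,-160],
  [0,0,-200],
  [0,0,-240],
  [33,97,-250],
  [33,97,-250],
  [33,97,-250],
  [33,97,-250],
  [33,97,-250],
  [33,97,-250],
  [33,97,-250],
], yaw=[0,0,0,0,0,0,0,0,0,0,0,0,0,0,0], gripper=[0,0,0,0,0,0,0,0,0,0,0,0,0,0,0])

```text
clock: 27.62
eef_pos: [543.7, -177.8, 313.9]
tcp_rot: [-3.141, -0.0, 2.406]
contact_force: [-0.6, -0.1, -0.5]
opening: 0.2
gripper_force: 0.0
```

Run:
```python
from hang import *
for k in range(4): f=imaging.grab_frame("wrist")
R=trough_R(-.735); o=np.array([667.5,-287.5,55])
print("pred caps",proj(f,[R@np.array([-x,0,12])+o for x in (96,203)]).round(1).tolist())
n,l,st,c=cv2.connectedComponentsWithStats(red(f)); print([(st[i].tolist(),c[i].round(1).tolist()) for i in range(1,n) if st[i,4]>150])
s=status.sense(); print(s["eef_pos"],np.abs(s["dq"]).max(),np.round(s["contact_force"],1),s["clock"])
```

```text
pred caps [[283.3, 263.5], [283.1, 193.7]]
[([272, 181, 22, 31, 583], [282.7, 196.0]), ([21, 349, 48, 48, 625], [47.3, 371.7])]
[ 543.66948099 -177.76531743  314.10657422] 0.004238916797873872 [ 0.4 -0.7  0.2] 27.8167
```

```bash
python3 -c "
from plant import order
print(order.finish_job())"
```

```text
the job is handed in; nothing more can be done
None
```

I handed the job in at about 28 s: both long tubes were measured in line along the fold against the stop, caps uphill, before the button was pressed fully and let go; afterwards only the upper cap was in view, unmoved, and the hand-in returned no verdict.

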